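# Stand the chip screen up on its side stand and hold it

## Robot

A 6-joint arm with a two-finger parallel gripper is mounted at the origin on the work surface. World frame = base frame: x ahead of the robot, y to its left, z up, the work surface at z = 0. Lengths are in m, angles in degrees, forces in N, time in s.
With the tool pointing down it reaches from about 0.275 to 0.75 m from the base axis. Payload 10.2 kg.
Tool frame: the origin (TCP) lies at the very end of the fingers, on their centre line; the grasp point (between the pads) lies 19 mm behind it; z points along the fingers, y is the line along which they close (so a half turn about z gives the same grasp; the last joint's range is limited). The gripper opens to 85 mm and grips with 20 to 120 N. Pads are 22 mm wide; open, the fingers measure 114 mm over their backs; the gripper's body (76 mm by 85 mm) begins 54 mm behind the grasp point. The pads swing forward as they close: fully open they stand 13 mm farther back than shut.
Start: joints at [63.174, 17.928, 85.812, -0, 76.261, -12.8], TCP at [0.127, 0.509, 0.195] pointing down, gripper open.
Joint ranges: [-168.41, 168.41], [-55.51, 124.54], [10.69, 146.95], [-70.63, 250.63], [1, 178], [-165.06, 165.06]. Speed limits (degrees/s): [136.94, 136.94, 172.46, 180, 180, 180].

## Interface

Orientations are given as a 3x3 rotation matrix whose columns are the frame's x, y, z axes.
In Python, from bench import readout, viewer, close_job gives the robot as it stands. The module is installed in compiled form; this text tells all that it offers.
- The arm moves only by the tool arm_command, never from a script. Its argument "increments" is text: rows parted by semicolons, each of 7 numbers parted by spaces: the shift along the tool's x, y, z in m, then the turn, a rotation vector about the tool's x, y, z in degrees, then the finger opening in m, from 0 to 0.0854. A call has 1 to 12 rows; each row shifts and turns the commanded pose from where the row before left it, along the tool's axes as they then stand; what a row does not reach is not made up. A row lasts 1/12 s, in which the tool goes at most 41.7 mm and 7.16 degrees, less where a joint would pass 70% of its speed; a pose out of reach is approached as far as the arm can. A call is refused whole if a number of a shift passes 0.0417 or a number of a turn 7.16, either way. A call with a gripper value outside its range is refused whole. The fingers move at their own pace and stop on an object; "grip_force" is the grip in N (left out, the last holds). Time passes only in rows, so rows that do not move let the fingers close. It gives the time, the measured TCP pose, the force, the opening and the grip force at its end, in the units of the state.
- readout.get_state(): the state, without advancing time (a new reading comes with each control period).
- viewer.grab_frame(name): name is "side" or "top"; returns the picture (420x560x3 uint8, red, green, blue); there is no depth.
- viewer.calibration(name): a dict with "camera_matrix" (3x3 intrinsics, pixels), "world_from_camera" (4x4, takes a point from camera to world coordinates). Camera axes: x right, y up, looking along -z (the intrinsics and any distortion apply to the point x, -y, -z); pixel columns grow to the right and rows downward; lengths in m; the calibration is good to about 2 mm. A picture is of the moment at which its call begins. calibration takes no time and is no camera call.
- close_job(): hands the job in; it is judged then, once.
The state is a dict: "t": time; "joint_positions": joint angles; "joint_vel": joint speeds; "joint_torque": joint torques, N m; "eef_pos": TCP position; "orientation": TCP orientation; "ft_force": force on the tool from outside, world axes, zero at the start; "moment": the same for the moment, N m; "finger_gap": opening from 0.0 (shut) to 1.0 (fully open); "finger_force": force on a finger pad.
Only numpy, scipy, OpenCV 4.12 (cv2) and the standard library are available. Lean on these libraries where they do the work, as an engineer would, in place of code of your own. Each camera call takes 0.05 s, during which the arm holds its last target. There are 200 camera calls.

## Task

The clear chip screen is parked leaning on the cutter cabinet with its red side stand folded up. While it still leans there, push the stand down over its spring's centre so that it snaps fully down; then take the screen by its round top rail and tip it up on its foot bar, where it stands, until it is upright and clear of the cabinet with the stand's rubber foot down on the bench. Do not lift it, drag it away or let it fall, leave the other things alone, and finish still gripping it firmly upright so it cannot tip while I clamp its foot.

Things in the scene. Friction and masses are not known exactly. Their poses are not given: they have to be found in the camera images.
- cabinet: fixed wooden cutter cabinet, 260 (its x) x 140 (its y) x 160 mm tall, brass-knobbed drawer fronts on its +x side; origin at the centre of its underside, z up. Its yaw varies. The screen leans on the top edge of its -y side.
- screen: chip screen, about 0.9 kg (varies): clear 4 mm panel in an aluminium frame 200 mm long (its x), 250 tall (its z), 14 thick (its y), on a rubber-soled foot bar 250 x 24 x 12 mm. Origin: centre of the foot bar's underside. It starts leaning 18 deg to its +y side on the cabinet, its x along the cabinet's, on the foot bar's +y lower edge (12 mm from the origin), about which it tips up.
- screen_rail (a point): centre of the screen's round top rail: bar 16 mm in diameter, 200 mm long along the screen's x, centre 242 mm above the foot bar's underside; only the panel is below it. Upright, the screen stands flat on its foot bar but topples easily to its +y side.
- stand_hub (a point): pivot of the red side stand, on a stub on the screen's -y side: at x 40, y -40, z 115 mm in the screen frame. Its coil spring lies along the outer side of the leg, from the leg to a pin above the hub.
- stand_foot (a point): centre of the rounded black rubber foot (16 mm in diameter) at the free end of the stand, 120 mm from the hub; the red leg between is a bar 10 mm in diameter. Folded up, the leg lies along the screen's -x from the hub, 40 mm off the panel's middle. With stand fully down and screen upright, the foot's underside is 1 mm above the bench, on the screen's -y side.
- stand (a joint): angle of the side stand, rad: 0 folded up (leg along the screen's -x), 1.72 fully down on its stop. It turns about the axis (0, -0.89, 0.455) of the screen frame: the leg swings down and out to -y and ends along (0.15, -0.45, -0.88). A spring pushes it up below 0.8 rad and snaps it down above; about 3 N near the foot moves it. Weight on the foot presses it onto its stop.
- oil_bottle: clear oil bottle with red cap, 48 mm in diameter, 115 mm tall; bystander; origin under its centre.
- brass_blank: brass plate 90 x 60 x 12 mm; bystander; origin under its centre.
- g_clamp: blue screw clamp lying flat, about 80 x 125 x 14 mm; bystander; origin near its middle, on the bench.
- wax_tin: green tin 60 mm in diameter, 28 mm tall, on top of the cabinet at its +x, +y corner; bystander; origin under its centre.

How it is judged:
By the outcome, as a careful person would: the job done as asked, in the order asked, and still so for the second after the job is handed in, while the arm keeps its last pose, push and grip.
It also fails if it takes over 50 s, if anything falls off the work surface, if the arm or the gripper's body presses on something with over 40 N, if the wrist force passes 120 N, or if a joint passes its speed limit or range.

## Working session

There is one attempt and no reset: what is moved stays moved. The work goes in short steps, Python scripts to look and compute and a tool call to move; the robot and the scene stay as the last step left them, time stands still between calls to the robot, and variables do not carry over. Pictures are saved under pics/ and viewed, at most 10 in all, crops included, and the job is handed in when it is done.

Besides the shell and the picture viewer there is one more tool, called after ">>>" as name(argument=value, ...) on one line, values as JSON. arm_command: Moves the arm, as the interface text tells. Its arguments: {"type":"object","properties":{"increments":{"type":"string"},"grip_force":{"type":"number"}},"required":["increments"]}

```bash
mkdir -p pics
python3 - <<'E'
from bench import readout, viewer
import cv2
for n in("side","top"):
    im=viewer.grab_frame(n); cv2.imwrite(f"pics/{n}0.png",im[:,:,::-1])
    c=viewer.calibration(n); print({k:(v.round(4).tolist() if hasattr(v,'round') else v) for k,v in c.items()})
s=readout.get_state(); print(s)
E
```

```text
{'camera_matrix': [[389.4527, 0.0, 278.8236], [0.0, 389.4527, 206.3732], [0.0, 0.0, 1.0]], 'world_from_camera': [[0.7368, 0.4544, -0.5005, 0.1567], [-0.6761, 0.4935, -0.5472, -0.4621], [-0.0016, 0.7416, 0.6709, 0.6785], [0.0, 0.0, 0.0, 1.0]]}
{'camera_matrix': [[410.6167, 0.0, 281.7183], [0.0, 410.6167, 206.1325], [0.0, 0.0, 1.0]], 'world_from_camera': [[-0.021, 0.9858, -0.1663, 0.3559], [-0.9998, -0.0218, -0.0029, -0.0169], [-0.0065, 0.1662, 0.9861, 1.1256], [0.0, 0.0, 0.0, 1.0]]}
{'t': 0.1, 'joint_positions': array([ 6.31740481e+01,  1.79578202e+01,  8.58476323e+01, -4.79551307e-04,
        7.62610236e+01, -1.27997292e+01]), 'joint_vel': array([-0.04030055, -0.01372787, -0.0636529 ,  0.04340871,  0.00783367,
       -0.02228392]), 'joint_torque': array([ 7.56694863e-04, -4.12903798e+01, -2.60140014e+01, -2.39184428e-04,
        3.09442097e-03,  9.62548057e-06]), 'eef_pos': array([0.12713543, 0.50910748, 0.1941915 ]), 'orientation': array([[-9.70185322e-01,  2.42363721e-01, -5.16334262e-04],
       [ 2.42364143e-01,  9.70184798e-01, -1.03903466e-03],
       [ 2.49115345e-04, -1.13319709e-03, -9.99999327e-01]]), 'ft_force': array([-0.25482905,  0.46474533, -0.18409315]), 'moment': array([ 0.02864088, -0.01414232,  0.00890068]), 'finger_force': 0.0, 'finger_gap': 0.9975517516560237}
```

View pics/side0.png

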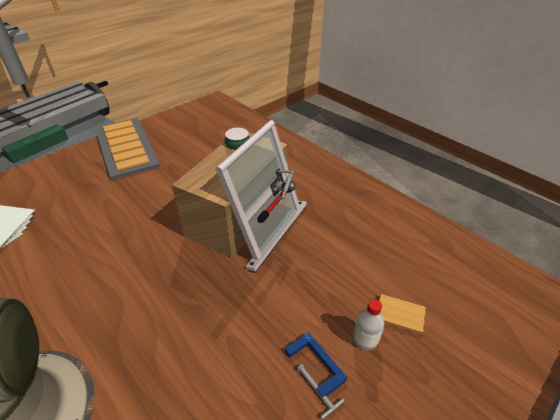

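View pics/top0.png

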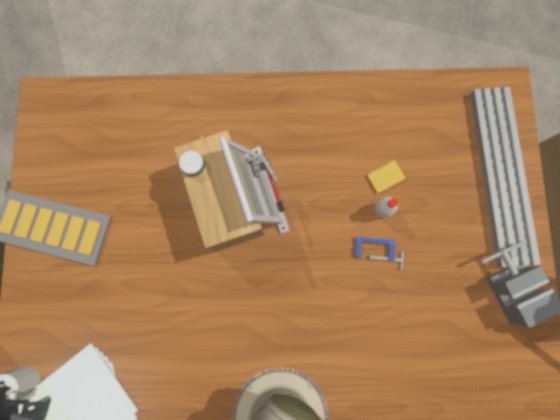

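Run:
```python
import cv2,numpy as np
a=cv2.imread("pics/side0.png")[115:275,165:315]; b=cv2.imread("pics/top0.png")[125:245,170:300]
a=cv2.resize(a,None,fx=3.6,fy=3.6,interpolation=cv2.INTER_CUBIC); b=cv2.resize(b,None,fx=4.5,fy=4.5,interpolation=cv2.INTER_CUBIC)
cv2.imwrite("pics/a.png",a);cv2.imwrite("pics/b.png",b)
for n in("side","top"):
    im=cv2.imread(f"pics/{n}0.png").astype(int); m=((im[:,:,2]>130)&(im[:,:,1]<50)&(im[:,:,0]<60)).astype(np.uint8)
    k,l,s,c=cv2.connectedComponentsWithStats(m); print(n,[(s[i].tolist(),c[i].round(1).tolist()) for i in range(1,k) if s[i,4]>8])
```

```text
side [([267, 195, 13, 17, 60], [272.9, 204.2]), ([369, 300, 12, 15, 125], [375.0, 305.6])]
top []
```

View pics/a.png

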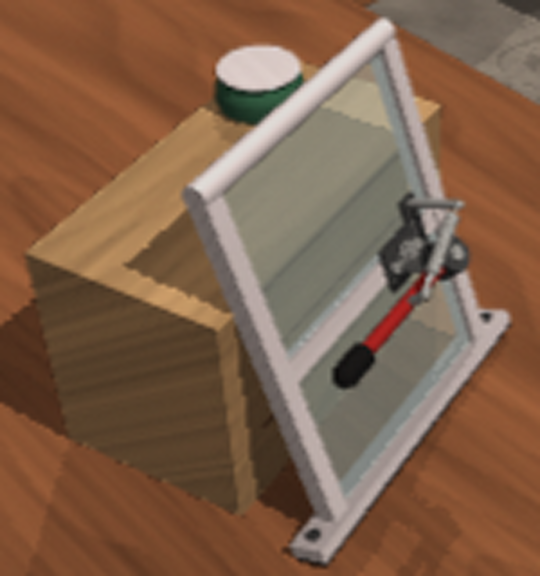

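View pics/b.png

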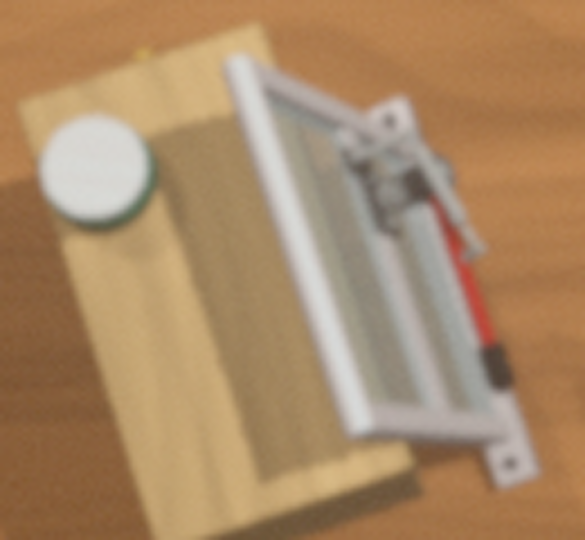

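```bash
cat > h.py <<'E'
import numpy as np, cv2
from bench import readout, viewer
def ray(n,u,v):
    c=viewer.calibration(n);K=np.array(c["camera_matrix"]);T=np.array(c["world_from_camera"])
    p=np.linalg.solve(K,[u,v,1.]); d=T[:3,:3]@[p[0],-p[1],-p[2]]; return T[:3,3],d/np.linalg.norm(d)
def tri(a,b):
    A=np.zeros((3,3));y=np.zeros(3);R=[ray("side",*a),ray("top",*b)]
    for o,d in R: P=np.eye(3)-np.outer(d,d);A+=P;y+=P@o
    x=np.linalg.solve(A,y);return x,max(np.linalg.norm(np.cross(x-o,d)) for o,d in R)
def proj(n,X):
    c=viewer.calibration(n);K=np.array(c["camera_matrix"]);T=np.array(c["world_from_camera"])
    p=T[:3,:3].T@(np.asarray(X)-T[:3,3]);q=K@[p[0],-p[1],-p[2]];return (q[:2]/q[2]).round(1)
def screen(yaw,edge,lean):
    "pose of screen frame; edge = world point of mid foot +y lower edge"
    cy,sy=np.cos(yaw),np.sin(yaw);Rz=np.array([[cy,-sy,0],[sy,cy,0],[0,0,1]])
    c,s=np.cos(-np.radians(lean)),np.sin(-np.radians(lean));R=Rz@np.array([[1,0,0],[0,c,-s],[0,s,c]])
    return R,np.asarray(edge)-R@[0,.012,0]
E
cat > m.py <<'E'
from h import *
P={"railn":((219.7,168.6),(249.6,218.3)),"railf":((272.5,123.3),(224,139.4)),"boltn":((251.9,263.3),(283.6,227.9)),"boltf":((300.3,202.8),(256.7,151.4)),"foot":((262.8,216.7),(280.4,206.6))}
Q={k:tri(*v) for k,v in P.items()}
for k,v in Q.items(): print(k,v[0].round(4),v[1].round(4))
Q={k:v[0] for k,v in Q.items()}
d=Q["railf"]-Q["railn"];print(np.linalg.norm(d));d2=Q["boltf"]-Q["boltn"];print(np.linalg.norm(d2));d=d+d2
yaw=np.arctan2(d[1],d[0]);print("yaw",np.degrees(yaw))
rc=(Q["railn"]+Q["railf"])/2; bc=(Q["boltn"]+Q["boltf"])/2
R,_=screen(yaw,[0,0,0],18)
o=((rc-R@[0,0,.242])+(bc-R@[0,0,.012]))/2; print(rc-R@[0,0,.242],bc-R@[0,0,.012])
e=o+R@[0,.012,0];print("edge",e); e[2]=0; R,o=screen(yaw,e,18);np.savez("s.npz",yaw=yaw,e=e)
print("rail",R@[0,0,.242]+o,"hub",R@[.04,-.04,.115]+o,"foot",R@[-.08,-.04,.115]+o)
print("upright rail",screen(yaw,e,0)[0]@[0,0,.242]+screen(yaw,e,0)[1])
print(R.round(3),"axis",R@[0,-.89,.455])
from scipy.spatial.transform import Rotation as Ro
for a in (0,.4,.8,1.2,1.72): print(a,"foot path",(R@(np.array([.04,-.04,.115])+Ro.from_rotvec(a*np.array([0,-.89,.455])).apply([-.12,0,0]))+o).round(3))
E
python3 m.py
```

```text
railn [0.4801 0.0573 0.2324] 0.001
railf [0.6631 0.1128 0.2344] 0.0008
boltn [ 0.4832 -0.0175  0.0145] 0.0001
boltf [0.7016 0.0529 0.0139] 0.0008
foot [ 0.5241 -0.0109  0.1242] 0.0005
0.1912242820625458
0.229482060760676
yaw 17.420030943187513
[0.59397485 0.01368837 0.00321328] [0.59349892 0.01416304 0.00278845]
edge [ 0.59032022  0.02481495 -0.00070734]
rail [0.57134903 0.08527799 0.23386388] hub [0.63265234 0.02351028 0.12544038] foot [ 0.51815605 -0.01241465  0.12544038]
upright rail [0.59391271 0.01336532 0.242     ]
[[ 0.954 -0.285 -0.093]
 [ 0.299  0.907  0.295]
 [ 0.    -0.309  0.951]] axis [ 0.21130969 -0.67346484  0.70775584]
0 foot path [ 0.518 -0.012  0.125]
0.4 foot path [ 0.537 -0.041  0.092]
0.8 foot path [ 0.571 -0.06   0.065]
1.2 foot path [ 0.615 -0.065  0.046]
1.72 foot path [ 0.675 -0.051  0.042]
```

```bash
cat >> h.py <<'E'
from scipy.spatial.transform import Rotation as Ro
def rows(targets,gap,start=None):
    "targets: (pos,R,n rows); prints increments in tool axes"
    s=readout.get_state(); p,R=start or (s["eef_pos"],s["orientation"])
    for q,S,n in targets:
        w=Ro.from_matrix(R.T@S).as_rotvec(); d=q-p
        for i in range(n):
            Ri=R@Ro.from_rotvec(w*i/n).as_matrix(); v=Ri.T@(d/n)
            print(" ".join(f"{x:.4f}" for x in v)," ".join(f"{x:.2f}" for x in np.degrees(w/n)),gap,end="; ")
        p,R=q,S; print()
z=np.load("s.npz") if __import__("os").path.exists("s.npz") else None
if z is not None:
    yaw=float(z["yaw"]);e=z["e"];xs=np.array([np.cos(yaw),np.sin(yaw),0]);ys=np.array([-np.sin(yaw),np.cos(yaw),0])
def toolR(tilt,lean=0):
    "tool y along ys, z down; tilt (deg) points z to +xs; lean tips it with the screen"
    R0=np.column_stack([-xs,ys,[0,0,-1]]); return Ro.from_rotvec(-np.radians(lean)*xs).as_matrix()@R0@Ro.from_rotvec([0,-np.radians(tilt),0]).as_matrix()
def leg(a,r):
    R,o=screen(yaw,e,18);return R@(np.array([.04,-.04,.115])+Ro.from_rotvec(a*np.array([0,-.89,.455])).apply([-r,0,0]))+o
E
python3 - <<'E'
from h import *
T=toolR(35); zt=T[:,2]; s=readout.get_state()
pa=leg(0,.085)-zt*.035
up=np.array([.127,.509,.31])
print(T.round(3),pa)
rows([(up,s["orientation"],4),(np.array([.45,.05,.33]),T,16),(pa+[0,0,.05],T,6),(pa,T,3)],0)
for a in(0,.2,.4,.6,.8,1,1.15): print(a,leg(a,.085)-zt*.005)
E
```

```text
[[-0.782 -0.299  0.547]
 [-0.245  0.954  0.172]
 [-0.574  0.    -0.819]] [ 0.53239636 -0.00794654  0.1541107 ]
0.0000 -0.0001 -0.0290 0.00 0.00 0.00 0; 0.0000 -0.0001 -0.0290 0.00 0.00 0.00 0; 0.0000 -0.0001 -0.0290 0.00 0.00 0.00 0; 0.0000 -0.0001 -0.0290 0.00 0.00 0.00 0; 
-0.0265 -0.0229 -0.0012 -0.60 -2.13 -1.90 0; -0.0258 -0.0238 -0.0005 -0.60 -2.13 -1.90 0; -0.0250 -0.0246 0.0002 -0.60 -2.13 -1.90 0; -0.0241 -0.0255 0.0008 -0.60 -2.13 -1.90 0; -0.0232 -0.0263 0.0014 -0.60 -2.13 -1.90 0; -0.0223 -0.0270 0.0020 -0.60 -2.13 -1.90 0; -0.0213 -0.0278 0.0025 -0.60 -2.13 -1.90 0; -0.0203 -0.0285 0.0030 -0.60 -2.13 -1.90 0; -0.0192 -0.0292 0.0034 -0.60 -2.13 -1.90 0; -0.0181 -0.0298 0.0038 -0.60 -2.13 -1.90 0; -0.0169 -0.0305 0.0042 -0.60 -2.13 -1.90 0; -0.0157 -0.0311 0.0044 -0.60 -2.13 -1.90 0; -0.0145 -0.0316 0.0047 -0.60 -2.13 -1.90 0; -0.0133 -0.0321 0.0049 -0.60 -2.13 -1.90 0; -0.0120 -0.0326 0.0050 -0.60 -2.13 -1.90 0; -0.0108 -0.0330 0.0051 -0.60 -2.13 -1.90 0; 
0.0037 -0.0133 0.0230 0.00 0.00 0.00 0; 0.0037 -0.0133 0.0230 0.00 0.00 0.00 0; 0.0037 -0.0133 0.0230 0.00 0.00 0.00 0; 0.0037 -0.0133 0.0230 0.00 0.00 0.00 0; 0.0037 -0.0133 0.0230 0.00 0.00 0.00 0; 0.0037 -0.0133 0.0230 0.00 0.00 0.00 0; 
0.0096 0.0000 0.0137 0.00 0.00 0.00 0; 0.0096 0.0000 0.0137 0.00 0.00 0.00 0; 0.0096 0.0000 0.0137 0.00 0.00 0.00 0; 
0 [ 0.54881445 -0.00279512  0.12953614]
0.2 [ 0.55400776 -0.01369202  0.11761667]
0.4 [ 0.56222464 -0.02314128  0.10617197]
0.6 [ 0.57313782 -0.03076651  0.09565792]
0.8 [ 0.58631258 -0.03626398  0.08649331]
1 [ 0.60122416 -0.03941471  0.07904318]
1.15 [ 0.61319227 -0.04015854  0.07476215]
```

Run:
```python
from h import *
T=toolR(35); zt=T[:,2]; s=readout.get_state()
pa=leg(0,.085)-zt*.035
rows([(np.array([.127,.509,.31]),s["orientation"],4),(np.array([.43,-.02,.33]),T,20)],0)
```

```text
0.0000 -0.0001 -0.0290 0.00 0.00 0.00 0; 0.0000 -0.0001 -0.0290 0.00 0.00 0.00 0; 0.0000 -0.0001 -0.0290 0.00 0.00 0.00 0; 0.0000 -0.0001 -0.0290 0.00 0.00 0.00 0; 
-0.0211 -0.0220 -0.0010 -0.48 -1.71 -1.52 0; -0.0205 -0.0225 -0.0005 -0.48 -1.71 -1.52 0; -0.0199 -0.0231 -0.0001 -0.48 -1.71 -1.52 0; -0.0193 -0.0236 0.0003 -0.48 -1.71 -1.52 0; -0.0187 -0.0241 0.0006 -0.48 -1.71 -1.52 0; -0.0180 -0.0246 0.0010 -0.48 -1.71 -1.52 0; -0.0173 -0.0251 0.0013 -0.48 -1.71 -1.52 0; -0.0166 -0.0255 0.0016 -0.48 -1.71 -1.52 0; -0.0159 -0.0260 0.0018 -0.48 -1.71 -1.52 0; -0.0151 -0.0264 0.0021 -0.48 -1.71 -1.52 0; -0.0143 -0.0268 0.0023 -0.48 -1.71 -1.52 0; -0.0135 -0.0272 0.0025 -0.48 -1.71 -1.52 0; -0.0127 -0.0276 0.0026 -0.48 -1.71 -1.52 0; -0.0119 -0.0279 0.0028 -0.48 -1.71 -1.52 0; -0.0111 -0.0283 0.0029 -0.48 -1.71 -1.52 0; -0.0103 -0.0286 0.0030 -0.48 -1.71 -1.52 0; -0.0094 -0.0289 0.0030 -0.48 -1.71 -1.52 0; -0.0085 -0.0291 0.0030 -0.48 -1.71 -1.52 0; -0.0077 -0.0294 0.0030 -0.48 -1.71 -1.52 0; -0.0068 -0.0296 0.0030 -0.48 -1.71 -1.52 0;
```

>>> arm_command(increments="0 0 -0.029 0 0 0 0; 0 0 -0.029 0 0 0 0; 0 0 -0.029 0 0 0 0; 0 0 -0.029 0 0 0 0; -0.021 -0.022 -0.001 -0.5 -1.7 -1.5 0; -0.020 -0.022 0 -0.5 -1.7 -1.5 0; -0.020 -0.023 0 -0.5 -1.7 -1.5 0; -0.019 -0.024 0 -0.5 -1.7 -1.5 0; -0.019 -0.024 0 -0.5 -1.7 -1.5 0; -0.018 -0.025 0.001 -0.5 -1.7 -1.5 0; -0.017 -0.025 0.001 -0.5 -1.7 -1.5 0; -0.017 -0.025 0.002 -0.5 -1.7 -1.5 0")

```text
t: 1.1
eef_pos: [0.2479, 0.2969, 0.3182]
orientation: [[-0.97, 0.027, 0.243], [0.037, 0.999, 0.036], [-0.242, 0.044, -0.969]]
ft_force: [0.7, -0.1, 0.3]
finger_gap: 0.002
finger_force: 0.0
```

>>> arm_command(increments="-0.016 -0.026 0.002 -0.5 -1.7 -1.5 0; -0.015 -0.026 0.002 -0.5 -1.7 -1.5 0; -0.014 -0.027 0.002 -0.5 -1.7 -1.5 0; -0.0135 -0.027 0.002 -0.5 -1.7 -1.5 0; -0.013 -0.028 0.003 -0.5 -1.7 -1.5 0; -0.012 -0.028 0.003 -0.5 -1.7 -1.5 0; -0.011 -0.028 0.003 -0.5 -1.7 -1.5 0; -0.010 -0.029 0.003 -0.5 -1.7 -1.5 0; -0.009 -0.029 0.003 -0.5 -1.7 -1.5 0; -0.0085 -0.029 0.003 -0.5 -1.7 -1.5 0; -0.008 -0.029 0.003 -0.5 -1.7 -1.5 0; -0.007 -0.030 0.003 -0.5 -1.7 -1.5 0")

```text
t: 2.1
eef_pos: [0.4284, -0.022, 0.3282]
orientation: [[-0.783, -0.294, 0.548], [-0.236, 0.956, 0.175], [-0.576, 0.008, -0.818]]
ft_force: [0.5, -0.4, 1.2]
finger_gap: 0.002
finger_force: 0.0
```

Run:
```python
from h import *
T=toolR(35); zt=T[:,2]; s=readout.get_state(); print(s["t"],s["eef_pos"],s["finger_gap"],s["ft_force"])
pa=leg(0,.085)-zt*.035
rows([(pa+[-.02,-.0,.05],T,6),(pa,T,4)],0)
```

```text
2.1 [ 0.42835828 -0.0220048   0.32824891] 0.001847721645924061 [ 0.53692694 -0.38188797  1.17167706]
0.0004 -0.0020 0.0250 0.03 0.02 -0.08 0; 0.0004 -0.0020 0.0250 0.03 0.02 -0.08 0; 0.0004 -0.0020 0.0250 0.03 0.02 -0.08 0; 0.0004 -0.0020 0.0250 0.03 0.02 -0.08 0; 0.0004 -0.0020 0.0250 0.03 0.02 -0.08 0; 0.0004 -0.0020 0.0250 0.03 0.02 -0.08 0; 
0.0033 -0.0015 0.0130 0.00 0.00 0.00 0; 0.0033 -0.0015 0.0130 0.00 0.00 0.00 0; 0.0033 -0.0015 0.0130 0.00 0.00 0.00 0; 0.0033 -0.0015 0.0130 0.00 0.00 0.00 0;
```

>>> arm_command(increments="0 -0.002 0.025 0 0 -0.1 0; 0.0005 -0.002 0.025 0 0 -0.1 0; 0.0005 -0.002 0.025 0 0 -0.1 0; 0.0005 -0.002 0.025 0 0 -0.1 0; 0.0005 -0.002 0.025 0 0 0 0; 0.0005 -0.002 0.025 0 0 0 0; 0.003 -0.0015 0.013 0 0 0 0; 0.003 -0.0015 0.013 0 0 0 0; 0.003 -0.0015 0.013 0 0 0 0; 0.003 -0.0015 0.013 0 0 0 0; 0 0 0 0 0 0 0")

```text
t: 3.02
eef_pos: [0.5318, -0.0049, 0.1518]
orientation: [[-0.784, -0.3, 0.543], [-0.242, 0.954, 0.178], [-0.571, 0.008, -0.821]]
ft_force: [-0.4, 1.0, -0.2]
finger_gap: 0.002
finger_force: 0.0
```

Run:
```python
from h import *
a=viewer.grab_frame("side")[90:270,150:350,::-1];b=viewer.grab_frame("top")[110:250,165:325,::-1]
a=cv2.resize(a,(400,360));b=cv2.resize(b,(400,350));cv2.imwrite("pics/c.png",np.hstack([a[:350],b]))
T=toolR(35); zt=T[:,2]; s=readout.get_state(); print(s["t"],s["eef_pos"],s["ft_force"])
rows([(leg(aa,.085)-zt*.005,T,n) for aa,n in((0,4),(.2,3),(.4,4),(.6,4),(.8,4),(1,4),(1.15,3))],0)
```

```text
3.1167 [ 0.53221853 -0.00525948  0.1541051 ] [-0.19480044 -0.20833514  0.53632946]
0.0001 -0.0007 0.0074 0.07 -0.01 -0.04 0; 0.0001 -0.0007 0.0074 0.07 -0.01 -0.04 0; 0.0001 -0.0007 0.0074 0.07 -0.01 -0.04 0; 0.0001 -0.0007 0.0074 0.07 -0.01 -0.04 0; 
0.0018 -0.0040 0.0036 0.00 0.00 0.00 0; 0.0018 -0.0040 0.0036 0.00 0.00 0.00 0; 0.0018 -0.0040 0.0036 0.00 0.00 0.00 0; 
0.0006 -0.0029 0.0031 0.00 0.00 0.00 0; 0.0006 -0.0029 0.0031 0.00 0.00 0.00 0; 0.0006 -0.0029 0.0031 0.00 0.00 0.00 0; 0.0006 -0.0029 0.0031 0.00 0.00 0.00 0; 
-0.0002 -0.0026 0.0033 0.00 0.00 0.00 0; -0.0002 -0.0026 0.0033 0.00 0.00 0.00 0; -0.0002 -0.0026 0.0033 0.00 0.00 0.00 0; -0.0002 -0.0026 0.0033 0.00 0.00 0.00 0; 
-0.0009 -0.0023 0.0034 0.00 0.00 0.00 0; -0.0009 -0.0023 0.0034 0.00 0.00 0.00 0; -0.0009 -0.0023 0.0034 0.00 0.00 0.00 0; -0.0009 -0.0023 0.0034 0.00 0.00 0.00 0; 
-0.0017 -0.0019 0.0034 0.00 0.00 0.00 0; -0.0017 -0.0019 0.0034 0.00 0.00 0.00 0; -0.0017 -0.0019 0.0034 0.00 0.00 0.00 0; -0.0017 -0.0019 0.0034 0.00 0.00 0.00 0; 
-0.0022 -0.0014 0.0033 0.00 0.00 0.00 0; -0.0022 -0.0014 0.0033 0.00 0.00 0.00 0; -0.0022 -0.0014 0.0033 0.00 0.00 0.00 0;
```

View pics/c.png

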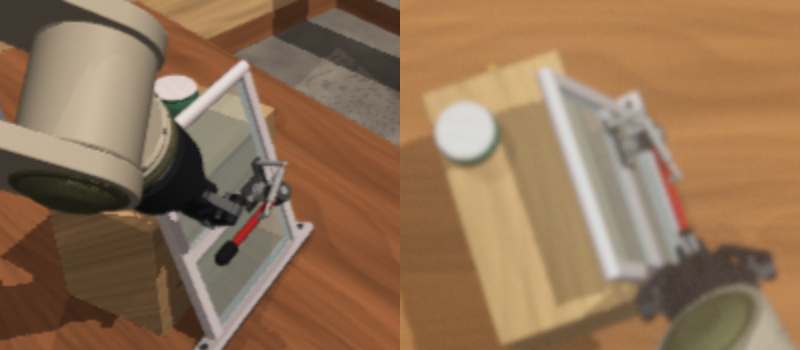

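Run:
```python
from h import *
s=readout.get_state(); print(s["joint_positions"])
```

```text
[ -26.60780023    5.66400566  116.52931099   40.20807646   38.52370868
 -161.78000877]
```

>>> arm_command(increments="0 0 -0.02 0 0 0 0; 0 -0.008 -0.02 0 0 0 0; 0 0 0 0 0 0 0")

```text
t: 3.37
eef_pos: [0.5134, -0.0217, 0.1906]
orientation: [[-0.78, -0.299, 0.551], [-0.244, 0.954, 0.173], [-0.577, 0.0, -0.817]]
ft_force: [0.3, 0.1, -0.2]
finger_gap: 0.004
finger_force: 0.0
```

>>> arm_command(increments="0 0 0 0 0 7 0; 0 0 0 0 0 7 0; 0 0 0 0 0 0 0")

```text
t: 3.62
eef_pos: [0.513, -0.02, 0.1872]
orientation: [[-0.831, -0.098, 0.547], [-0.0, 0.984, 0.175], [-0.556, 0.146, -0.819]]
ft_force: [-0.1, 0.5, 1.2]
finger_gap: -0.004
finger_force: 0.0
```

Run:
```python
from h import *
s=readout.get_state(); print(s["joint_positions"],s["eef_pos"])
```

```text
[ -30.21761151    0.52671385  116.27168368   37.43874719   44.5963733
 -146.18888999] [ 0.51304776 -0.02004424  0.18719482]
```

Positive works; finish the 90° turn.

>>> arm_command(increments="0 0 0 0 0 7 0; 0 0 0 0 0 7 0; 0 0 0 0 0 7 0; 0 0 0 0 0 7 0; 0 0 0 0 0 7 0; 0 0 0 0 0 7 0; 0 0 0 0 0 7 0; 0 0 0 0 0 7 0; 0 0 0 0 0 7 0; 0 0 0 0 0 7 0; 0 0 0 0 0 6 0; 0 0 0 0 0 0 0")

```text
t: 4.62
eef_pos: [0.513, -0.0199, 0.1869]
orientation: [[-0.3, 0.782, 0.546], [0.954, 0.243, 0.176], [0.005, 0.574, -0.819]]
ft_force: [0.1, 0.8, 1.0]
finger_gap: 0.004
finger_force: 0.0
```

Run:
```python
from h import *
T=toolR(35)@Ro.from_rotvec([0,0,np.pi/2]).as_matrix(); zt=T[:,2]; s=readout.get_state(); print(s["t"],s["eef_pos"],s["ft_force"],s["joint_positions"])
print(s["orientation"].round(3),T.round(3))
rows([(leg(aa,.085)-zt*d,T,n) for aa,n,d in((0,6,.03),(0,3,.013),(.2,4,.01),(.4,5,.005),(.6,5,.005),(.8,5,.005),(1,5,.005),(1.1,3,.005))],0)
```

```text
4.6167 [ 0.51303351 -0.01990813  0.18693582] [0.09013566 0.82208755 0.97762876] [-30.20664571   0.55979931 116.27098204  37.44113918  44.60402732
 -70.44312584]
[[-0.3    0.782  0.546]
 [ 0.954  0.243  0.176]
 [ 0.005  0.574 -0.819]] [[-0.299  0.782  0.547]
 [ 0.954  0.245  0.172]
 [-0.     0.574 -0.819]]
0.0009 -0.0001 0.0074 0.00 -0.04 -0.02 0; 0.0009 -0.0001 0.0074 0.00 -0.04 -0.02 0; 0.0009 -0.0001 0.0074 0.00 -0.04 -0.02 0; 0.0009 -0.0001 0.0074 0.00 -0.04 -0.02 0; 0.0009 -0.0001 0.0074 0.00 -0.04 -0.02 0; 0.0009 -0.0001 0.0074 0.00 -0.04 -0.02 0; 
0.0000 0.0000 0.0057 0.00 0.00 0.00 0; 0.0000 0.0000 0.0057 0.00 0.00 0.00 0; 0.0000 0.0000 0.0057 0.00 0.00 0.00 0; 
-0.0030 -0.0014 0.0034 0.00 0.00 0.00 0; -0.0030 -0.0014 0.0034 0.00 0.00 0.00 0; -0.0030 -0.0014 0.0034 0.00 0.00 0.00 0; -0.0030 -0.0014 0.0034 0.00 0.00 0.00 0; 
-0.0023 -0.0005 0.0034 0.00 0.00 0.00 0; -0.0023 -0.0005 0.0034 0.00 0.00 0.00 0; -0.0023 -0.0005 0.0034 0.00 0.00 0.00 0; -0.0023 -0.0005 0.0034 0.00 0.00 0.00 0; -0.0023 -0.0005 0.0034 0.00 0.00 0.00 0; 
-0.0021 0.0001 0.0027 0.00 0.00 0.00 0; -0.0021 0.0001 0.0027 0.00 0.00 0.00 0; -0.0021 0.0001 0.0027 0.00 0.00 0.00 0; -0.0021 0.0001 0.0027 0.00 0.00 0.00 0; -0.0021 0.0001 0.0027 0.00 0.00 0.00 0; 
-0.0018 0.0007 0.0028 0.00 0.00 0.00 0; -0.0018 0.0007 0.0028 0.00 0.00 0.00 0; -0.0018 0.0007 0.0028 0.00 0.00 0.00 0; -0.0018 0.0007 0.0028 0.00 0.00 0.00 0; -0.0018 0.0007 0.0028 0.00 0.00 0.00 0; 
-0.0015 0.0013 0.0027 0.00 0.00 0.00 0; -0.0015 0.0013 0.0027 0.00 0.00 0.00 0; -0.0015 0.0013 0.0027 0.00 0.00 0.00 0; -0.0015 0.0013 0.0027 0.00 0.00 0.00 0; -0.0015 0.0013 0.0027 0.00 0.00 0.00 0; 
-0.0010 0.0014 0.0022 0.00 0.00 0.00 0; -0.0010 0.0014 0.0022 0.00 0.00 0.00 0; -0.0010 0.0014 0.0022 0.00 0.00 0.00 0;
```

>>> arm_command(increments="0.001 0 0.0074 0 0 0 0; 0.001 0 0.0074 0 0 0 0; 0.001 0 0.0074 0 0 0 0; 0.001 0 0.0074 0 0 0 0; 0.001 0 0.0074 0 0 0 0; 0.001 0 0.0074 0 0 0 0; 0 0 0.0057 0 0 0 0; 0 0 0.0057 0 0 0 0; 0 0 0.0057 0 0 0 0; 0 0 0 0 0 0 0")

```text
t: 5.45
eef_pos: [0.5449, -0.0033, 0.1356]
orientation: [[-0.3, 0.783, 0.545], [0.954, 0.243, 0.176], [0.006, 0.573, -0.819]]
ft_force: [0.3, -0.6, 0.3]
finger_gap: -0.001
finger_force: 0.0
```

>>> arm_command(increments="-0.003 -0.0014 0.0034 0 0 0 0; -0.003 -0.0014 0.0034 0 0 0 0; -0.003 -0.0014 0.0034 0 0 0 0; -0.003 -0.0014 0.0034 0 0 0 0; -0.0023 -0.0005 0.0034 0 0 0 0; -0.0023 -0.0005 0.0034 0 0 0 0; -0.0023 -0.0005 0.0034 0 0 0 0; -0.0023 -0.0005 0.0034 0 0 0 0; -0.0023 -0.0005 0.0034 0 0 0 0; 0 0 0 0 0 0 0")

```text
t: 6.28
eef_pos: [0.5624, -0.0228, 0.1061]
orientation: [[-0.3, 0.783, 0.546], [0.954, 0.242, 0.176], [0.005, 0.573, -0.819]]
ft_force: [-0.1, 0.2, 0.2]
finger_gap: 0.0
finger_force: 0.0
```

Run:
```python
from h import *
a=viewer.grab_frame("side")[90:270,150:350,::-1];b=viewer.grab_frame("top")[110:250,165:325,::-1]
a=cv2.resize(a,(400,360));b=cv2.resize(b,(400,350));cv2.imwrite("pics/d.png",np.hstack([a[:350],b]))
s=readout.get_state(); print(s["t"],s["eef_pos"],s["ft_force"])
```

```text
6.3833 [ 0.56223335 -0.02251941  0.10662373] [-0.1145064   0.04980915 -0.15823173]
```

View pics/d.png

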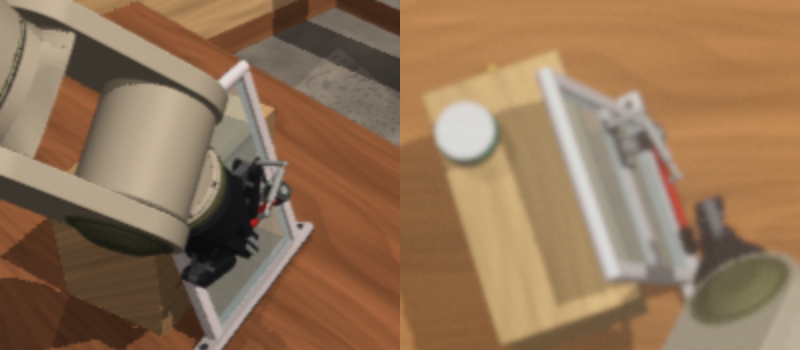

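Run:
```python
from h import *
T=toolR(35)@Ro.from_rotvec([0,0,np.pi/2]).as_matrix(); zt=T[:,2]; s=readout.get_state()
L=lambda a,d,o:leg(a,.088)-zt*d+ys*o
print(L(0,.013,.006))
rows([(s["eef_pos"]-zt*.055,T,3),(L(0,.04,.006),T,3),(L(0,.013,.006),T,4),(L(0,.003,.006),T,3)],0)
```

```text
[0.53977764 0.00065786 0.13608936]
0.0001 0.0000 -0.0183 0.00 -0.09 -0.05 0; 0.0001 0.0000 -0.0183 0.00 -0.09 -0.05 0; 0.0000 0.0000 -0.0183 0.00 -0.09 -0.05 0; 
0.0096 0.0017 -0.0015 0.00 0.00 0.00 0; 0.0096 0.0017 -0.0015 0.00 0.00 0.00 0; 0.0096 0.0017 -0.0015 0.00 0.00 0.00 0; 
0.0000 -0.0000 0.0067 0.00 0.00 0.00 0; 0.0000 -0.0000 0.0067 0.00 0.00 0.00 0; 0.0000 -0.0000 0.0067 0.00 0.00 0.00 0; 0.0000 -0.0000 0.0067 0.00 0.00 0.00 0; 
-0.0000 0.0000 0.0033 0.00 0.00 0.00 0; -0.0000 0.0000 0.0033 0.00 0.00 0.00 0; -0.0000 0.0000 0.0033 0.00 0.00 0.00 0;
```

>>> arm_command(increments="0 0 -0.0183 0 -0.1 0 0; 0 0 -0.0183 0 -0.1 0 0; 0 0 -0.0183 0 -0.1 0 0; 0.0096 0.0017 -0.0015 0 0 0 0; 0.0096 0.0017 -0.0015 0 0 0 0; 0.0096 0.0017 -0.0015 0 0 0 0; 0 0 0.0067 0 0 0 0; 0 0 0.0067 0 0 0 0; 0 0 0.0067 0 0 0 0; 0 0 0.0067 0 0 0 0; 0 0 0 0 0 0 0; 0 0 0 0 0 0 0")

```text
t: 7.38
eef_pos: [0.5399, 0.0004, 0.1356]
orientation: [[-0.297, 0.783, 0.547], [0.955, 0.242, 0.171], [0.002, 0.573, -0.82]]
ft_force: [0.3, -0.9, -0.6]
finger_gap: -0.001
finger_force: 0.0
```

>>> arm_command(increments="0 0 0.0035 0 0 0 0; 0 0 0.0035 0 0 0 0; 0 0 0.0035 0 0 0 0; 0 0 0 0 0 0 0; 0 0 0 0 0 0 0")

```text
t: 7.8
eef_pos: [0.5456, 0.0023, 0.1276]
orientation: [[-0.297, 0.782, 0.548], [0.955, 0.243, 0.171], [0.001, 0.574, -0.819]]
ft_force: [-0.2, -0.8, -0.1]
finger_gap: 0.001
finger_force: 0.0
```

Run:
```python
from h import *
b=viewer.grab_frame("top")[130:230,225:305,::-1];a=viewer.grab_frame("side")[140:240,220:320,::-1]
cv2.imwrite("pics/e.png",np.hstack([cv2.resize(a,(480,480)),cv2.resize(b,(320,400)) if 0 else cv2.resize(b,(320,480))]))
s=readout.get_state(); print(s["t"],s["eef_pos"],s["ft_force"],proj("top",s["eef_pos"]),proj("side",s["eef_pos"]))
```

```text
7.9 [0.5456377  0.00221198 0.12789934] [-0.78699785  0.44474614 -0.89970437] [275.  197.7] [266.2 207.5]
```

View pics/e.png

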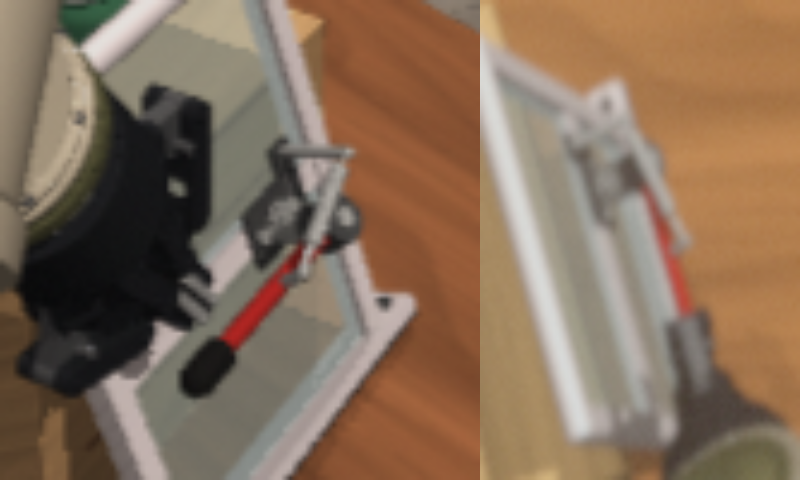

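>>> arm_command(increments="0.003 0 0 0 0 0 0; 0.003 0 0 0 0 0 0; 0 0 0.003 0 0 0 0; 0 0 0.003 0 0 0 0; 0 0 0 0 0 0 0; 0 0 0 0 0 0 0")

```text
t: 8.4
eef_pos: [0.5471, 0.0091, 0.1226]
orientation: [[-0.297, 0.782, 0.547], [0.955, 0.243, 0.171], [0.001, 0.574, -0.819]]
ft_force: [-0.1, -0.1, 0.1]
finger_gap: -0.001
finger_force: 0.0
```

>>> arm_command(increments="0 0 0.003 0 0 0 0; 0 0 0.002 0 0 0 0; 0 0 0 0 0 0 0; 0 0 0 0 0 0 0")

```text
t: 8.73
eef_pos: [0.5498, 0.0099, 0.1186]
orientation: [[-0.297, 0.782, 0.548], [0.955, 0.243, 0.171], [0.001, 0.574, -0.819]]
ft_force: [-0.0, 0.1, 0.3]
finger_gap: -0.002
finger_force: 0.0
```

>>> arm_command(increments="0 0 0.003 0 0 0 0; 0 0 0.002 0 0 0 0; 0 0 0 0 0 0 0; 0 0 0 0 0 0 0")

```text
t: 9.07
eef_pos: [0.5526, 0.0108, 0.1145]
orientation: [[-0.297, 0.782, 0.548], [0.955, 0.243, 0.171], [0.001, 0.574, -0.819]]
ft_force: [0.1, -0.8, 0.4]
finger_gap: -0.003
finger_force: 0.0
```

Run:
```python
from h import *
b=viewer.grab_frame("top")[130:230,225:305,::-1];a=viewer.grab_frame("side")[140:240,220:320,::-1]
cv2.imwrite("pics/f.png",np.hstack([cv2.resize(a,(480,480)),cv2.resize(b,(320,400)) if 0 else cv2.resize(b,(320,480))]))
s=readout.get_state(); print(s["t"],s["eef_pos"],s["ft_force"],proj("top",s["eef_pos"]),proj("side",s["eef_pos"]))
for r in(.06,.088,.12): print(r,proj("top",leg(0,r)),proj("side",leg(0,r)))
```

```text
9.1667 [0.55258288 0.01071778 0.11470693] [-0.38499573 -0.13449166 -0.73422971] [271.7 196. ] [266.2 208.6]
0.06 [273.5 186.2] [275.7 201.3]
0.088 [277.  196.6] [268.9 208.9]
0.12 [281.1 208.7] [260.9 218. ]
```

View pics/f.png

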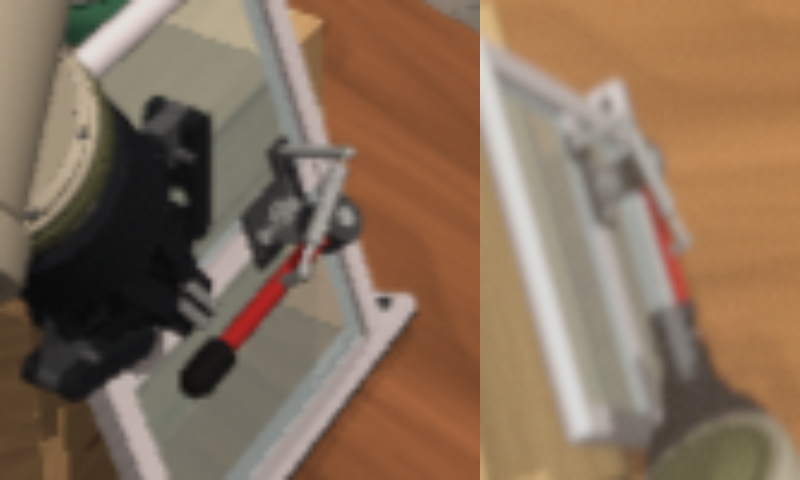

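>>> arm_command(increments="0 0 -0.012 0 0 0 0; 0 0 -0.012 0 0 0 0; -0.0045 0 0 0 0 0 0; -0.005 0 0 0 0 0 0; 0 0 0.006 0 0 0 0; 0 0 0.006 0 0 0 0; 0 0 0.002 0 0 0 0; 0 0 0 0 0 0 0; 0 0 0 0 0 0 0")

```text
t: 9.92
eef_pos: [0.5498, 0.0002, 0.1223]
orientation: [[-0.297, 0.783, 0.547], [0.955, 0.243, 0.172], [0.001, 0.573, -0.819]]
ft_force: [-0.9, -0.8, -0.6]
finger_gap: -0.001
finger_force: 0.0
```

>>> arm_command(increments="0 0 0.002 0 0 0 0; 0 0 0.001 0 0 0 0; 0 0 0 0 0 0 0; 0 0 0 0 0 0 0")

```text
t: 10.25
eef_pos: [0.5516, 0.0005, 0.1204]
orientation: [[-0.297, 0.782, 0.548], [0.955, 0.243, 0.171], [0.001, 0.574, -0.819]]
ft_force: [0.3, -0.5, -0.6]
finger_gap: -0.001
finger_force: 0.0
```

>>> arm_command(increments="0 0 0.002 0 0 0 0; 0 0 0.001 0 0 0 0; 0 0 0 0 0 0 0; 0 0 0 0 0 0 0")

```text
t: 10.58
eef_pos: [0.5532, 0.001, 0.1179]
orientation: [[-0.297, 0.782, 0.548], [0.955, 0.243, 0.171], [0.001, 0.574, -0.819]]
ft_force: [0.2, -0.7, -0.3]
finger_gap: 0.001
finger_force: 0.0
```

>>> arm_command(increments="0 0 0.002 0 0 0 0; 0 0 0.001 0 0 0 0; 0 0 0 0 0 0 0; 0 0 0 0 0 0 0")

```text
t: 10.92
eef_pos: [0.5549, 0.0015, 0.1154]
orientation: [[-0.297, 0.782, 0.548], [0.955, 0.243, 0.171], [0.001, 0.574, -0.819]]
ft_force: [-0.1, 0.0, -0.6]
finger_gap: 0.001
finger_force: 0.0
```

```bash
cat >> h.py <<'E'
def red(n):
    im=viewer.grab_frame(n).astype(int); m=(im[:,:,0]>110)&(im[:,:,1]<60)&(im[:,:,2]<70)
    if n=="top": m=(im[:,:,0]-np.maximum(im[:,:,1],im[:,:,2])>80)&(im[:,:,1]<90)
    m[:, 320:]=0; k,l,s,c=cv2.connectedComponentsWithStats(m.astype(np.uint8)); out=[]
    for i in range(1,k):
        if s[i,4]>5:
            v,u=np.nonzero(l==i); out.append((s[i].tolist(),c[i].round(1).tolist(),round(float(np.degrees(np.arctan2(*np.linalg.eigh(np.cov(u,v))[1][::-1,1]))),1)))
    return out
def dark(n,box):
    im=viewer.grab_frame(n).astype(int)[box[1]:box[3],box[0]:box[2]]; return im
E
python3 - <<'E'
from h import *
print(red("side"));print(red("top"))
im=viewer.grab_frame("side")
print([[ "%d,%d,%d"%tuple(im[v,u]) for u in range(258,284,3)] for v in range(200,222,4)])
E
```

```text
[([267, 195, 14, 18, 73], [273.2, 203.8], 128.0)]
[([270, 177, 2, 5, 8], [270.5, 179.0], 79.1), ([272, 183, 5, 9, 22], [273.9, 187.5], 68.1)]
[['17,16,17', '33,33,33', '79,77,75', '21,22,23', '121,120,108', '111,96,86', '175,39,35', '107,46,40', '144,130,112'], ['21,21,22', '80,77,76', '36,34,34', '114,111,106', '114,80,72', '176,37,35', '115,61,54', '120,114,101', '135,123,107'], ['13,13,14', '17,16,17', '81,78,75', '126,69,66', '173,37,34', '110,79,70', '121,115,102', '121,116,102', '121,115,102'], ['120,120,107', '79,79,70', '25,23,22', '26,24,23', '128,112,98', '119,114,101', '118,112,100', '120,114,101', '121,114,101'], ['68,67,61', '23,22,21', '24,22,21', '23,21,20', '114,110,99', '121,115,102', '120,115,101', '119,113,101', '118,113,100'], ['16,16,15', '21,20,19', '38,36,33', '116,113,100', '115,111,99', '116,112,100', '115,111,100', '121,115,102', '132,135,129']]
```

Run:
```python
from h import *
s=readout.get_state();R=s["orientation"];t=s["eef_pos"]
def crop(n,x0,y0,w,h,k):
    a=cv2.resize(np.ascontiguousarray(viewer.grab_frame(n)[y0:y0+h,x0:x0+w,::-1]),None,fx=k,fy=k,interpolation=cv2.INTER_CUBIC)
    def pt(X,c):
        u=(proj(n,X)-[x0,y0]+.5)*k; cv2.circle(a,(int(u[0]),int(u[1])),2,c,-1)
    pt(t,(0,255,0)); pt(t-R[:,2]*.019,(0,255,0)); pt(t-R[:,2]*.05,(0,255,0))
    for r in(.06,.088,.11):pt(leg(0,r),(255,255,0))
    return a
cv2.imwrite("pics/g.png",np.hstack([crop("side",235,165,50,60,8),crop("top",250,165,50,60,8)]))
```

```text
(no output)
```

View pics/g.png

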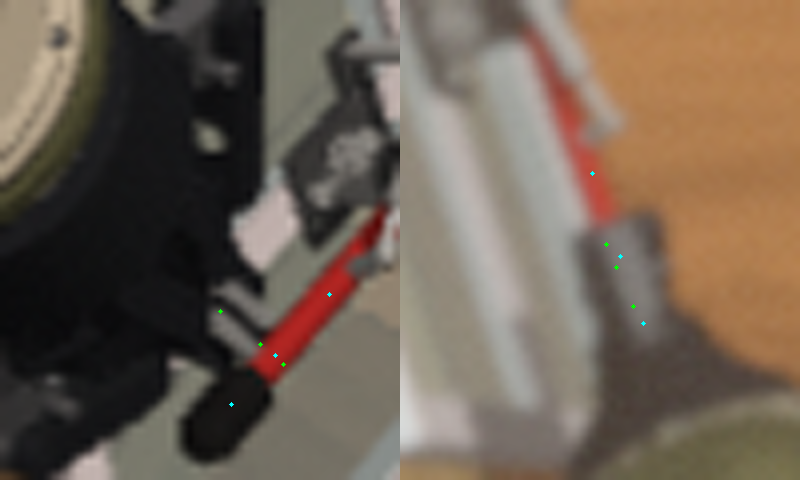

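>>> arm_command(increments="0.002 0 0.003 0 0 0 0; 0 0 0.001 0 0 0 0; 0 0 0 0 0 0 0; 0 0 0 0 0 0 0")

```text
t: 11.5
eef_pos: [0.5564, 0.0042, 0.1121]
orientation: [[-0.297, 0.782, 0.548], [0.955, 0.243, 0.171], [0.001, 0.574, -0.819]]
ft_force: [-0.3, 0.7, 0.4]
finger_gap: -0.002
finger_force: 0.0
```

>>> arm_command(increments="0 0 0.003 0 0 0 0; 0 0 0.001 0 0 0 0; 0 0 0 0 0 0 0; 0 0 0 0 0 0 0")

```text
t: 11.83
eef_pos: [0.5586, 0.0047, 0.1088]
orientation: [[-0.297, 0.782, 0.548], [0.955, 0.243, 0.171], [0.001, 0.574, -0.819]]
ft_force: [-0.9, 0.3, -0.5]
finger_gap: 0.001
finger_force: 0.0
```

>>> arm_command(increments="0 0 0.003 0 0 0 0; 0 0 0.001 0 0 0 0; 0 0 0 0 0 0 0; 0 0 0 0 0 0 0")

```text
t: 12.17
eef_pos: [0.5611, 0.0054, 0.1059]
orientation: [[-0.297, 0.782, 0.548], [0.955, 0.243, 0.171], [0.001, 0.574, -0.819]]
ft_force: [1.7, 0.4, 2.8]
finger_gap: 0.002
finger_force: 1.1
```

Run:
```python
from h import *
print(red("side"));print(red("top"));s=readout.get_state();print(s["eef_pos"],s["ft_force"])
```

```text
[([268, 195, 13, 17, 65], [274.0, 203.2], 126.2)]
[([270, 177, 2, 5, 8], [270.5, 179.0], 79.1), ([272, 184, 4, 6, 14], [273.5, 186.5], 67.0)]
[0.56103137 0.00540734 0.10589777] [0.94580613 1.06240695 2.08444974]
```

>>> arm_command(increments="-0.002 -0.001 0.003 0 0 0 0; -0.0025 -0.001 0.003 0 0 0 0; -0.003 -0.001 0.003 0 0 0 0; -0.003 -0.001 0.003 0 0 0 0; 0 0 0 0 0 0 0")

```text
t: 12.68
eef_pos: [0.5674, -0.0042, 0.0927]
orientation: [[-0.296, 0.783, 0.547], [0.955, 0.242, 0.171], [0.001, 0.573, -0.819]]
ft_force: [-0.8, -1.1, 2.1]
finger_gap: -0.002
finger_force: 1.4
```

Run:
```python
from h import *
print(red("side"));print(red("top"));s=readout.get_state();print(s["eef_pos"],s["ft_force"])
```

```text
[([273, 195, 10, 23, 65], [278.0, 205.0], 112.5)]
[([271, 176, 3, 5, 10], [272.0, 177.8], 64.3), ([275, 184, 3, 5, 10], [276.0, 186.2], 64.3)]
[ 0.56733939 -0.00373741  0.09325441] [-1.72336634 -1.1862303   2.80451005]
```

>>> arm_command(increments="-0.0025 -0.0008 0.0034 0 0 0 0; -0.0023 -0.0005 0.0034 0 0 0 0; -0.0023 -0.0005 0.0034 0 0 0 0; -0.0023 -0.0005 0.0034 0 0 0 0; -0.0023 -0.0005 0.0034 0 0 0 0; -0.002 0 0.003 0 0 0 0; -0.002 0 0.003 0 0 0 0; -0.002 0 0.003 0 0 0 0; 0 0 0 0 0 0 0")

```text
t: 13.53
eef_pos: [0.5846, -0.0165, 0.0698]
orientation: [[-0.297, 0.783, 0.547], [0.955, 0.243, 0.172], [0.002, 0.573, -0.819]]
ft_force: [-0.5, 0.6, 1.4]
finger_gap: -0.003
finger_force: 0.4
```

Run:
```python
from h import *
print(red("side"));print(red("top"));s=readout.get_state();print(s["eef_pos"],s["ft_force"])
for a in(0,.2,.4,.6,.8,1.,1.72):
    d=proj("side",leg(a,.1))-proj("side",leg(a,.03)); print(a,np.degrees(np.arctan2(d[1],d[0])).round(1),proj("side",leg(a,.07)))
```

```text
[([283, 196, 6, 30, 79], [285.7, 209.9], 95.4)]
[([272, 173, 10, 11, 32], [276.4, 178.2], 50.8)]
[ 0.58445019 -0.01626247  0.07024594] [ 0.82775732 -0.23957948  1.15342667]
0 131.5 [273.3 203.9]
0.2 117.2 [277.6 208.5]
0.4 104.5 [282.4 212.1]
0.6 93.5 [287.4 214.6]
0.8 83.8 [292.3 215.8]
1.0 75.2 [297.1 215.8]
1.72 45.4 [309.7 206.7]
```

>>> arm_command(increments="-0.002 0.0005 0.0028 0 0 0 0; -0.0018 0.0007 0.0028 0 0 0 0; -0.0018 0.0007 0.0028 0 0 0 0; -0.0018 0.0007 0.0028 0 0 0 0; -0.0018 0.0007 0.0028 0 0 0 0; -0.0016 0.001 0.0028 0 0 0 0; -0.0015 0.0013 0.0027 0 0 0 0; -0.0015 0.0013 0.0027 0 0 0 0; -0.0015 0.0013 0.0027 0 0 0 0; 0 0 0 0 0 0 0; 0 0 0 0 0 0 0")

```text
t: 14.55
eef_pos: [0.6094, -0.025, 0.0549]
orientation: [[-0.297, 0.782, 0.548], [0.955, 0.243, 0.171], [0.001, 0.574, -0.819]]
ft_force: [-0.1, -0.4, 1.1]
finger_gap: -0.0
finger_force: 0.0
```

Run:
```python
from h import *
print(red("side"));print(red("top"));s=readout.get_state();print(s["t"],s["eef_pos"],s["ft_force"])
```

```text
[([297, 197, 17, 27, 93], [304.9, 211.2], 57.3)]
[([284, 157, 7, 4, 19], [287.0, 158.3], 161.7), ([272, 161, 6, 3, 15], [274.2, 161.8], 171.2)]
14.65 [ 0.60924521 -0.02494958  0.05495502] [ 0.01013979 -1.22177681  0.83338474]
```

>>> arm_command(increments="0 0 -0.01 0 0 0 0; -0.003 0 -0.02 0 0 0 0; -0.005 0 -0.03 0 0 0 0; -0.01 0 -0.03 0 0 0 0; -0.01 0 -0.03 0 0 0 0; 0 0 -0.03 0 0 0 0; 0 0 -0.03 0 0 0 0; 0 0.01 -0.035 0 0 0 0; 0 0.02 -0.03 0 0 0 0; 0 0.02 -0.03 0 0 0 0.04; 0 0 0 0 0 0 0.04")

```text
t: 15.57
eef_pos: [0.5068, -0.0879, 0.3165]
orientation: [[-0.296, 0.777, 0.556], [0.955, 0.246, 0.164], [-0.01, 0.579, -0.815]]
ft_force: [0.1, 0.5, 0.5]
finger_gap: 0.274
finger_force: 0.0
```

Run:
```python
from h import *
print(red("side"));print(red("top"))
for a in(1.4,1.55,1.72):
    print(a,proj("side",leg(a,.12)),proj("top",leg(a,.12)))
s=readout.get_state();print(s["t"],s["eef_pos"],s["ft_force"],s["joint_positions"])
T=toolR(0,18)@Ro.from_rotvec([0,0,np.pi]).as_matrix()
R,o=screen(yaw,e,18); rail=R@[0,0,.242]+o; h=rail-T[:,2]*.09
print(T.round(3),h,rail)
rows([(h,T,16),(rail-T[:,2]*.02,T,6),(rail+T[:,2]*.019,T,4)],.045)
a=viewer.grab_frame("side")[90:270,150:350,::-1];b=viewer.grab_frame("top")[110:250,165:325,::-1]
a=cv2.resize(a,(400,360));b=cv2.resize(b,(400,350));cv2.imwrite("pics/k.png",np.hstack([a[:350],b]))
```

```text
[([293, 190, 27, 26, 121], [305.8, 202.8], -135.3)]
[([283, 157, 8, 4, 18], [286.7, 158.4], 158.3), ([272, 161, 6, 3, 14], [274.4, 161.9], 166.9)]
1.4 [316.4 231. ] [298.9 169.6]
1.55 [320.3 226.7] [297.2 163.6]
1.72 [323.7 220.9] [294.4 156.7]
15.6667 [ 0.50569185 -0.08678904  0.30999951] [ 0.62603855 -0.24289644 -1.4092152 ] [-39.7625112   -4.79162454 102.17567306  31.95394444  65.36995422
 -66.17321363]
[[ 0.954  0.285  0.093]
 [ 0.299 -0.907 -0.295]
 [-0.     0.309 -0.951]] [0.56302297 0.11181396 0.31945897] [0.57134903 0.08527799 0.23386388]
0.0108 0.0062 0.0036 0.84 -2.51 5.04 0.045; 0.0114 0.0052 0.0030 0.84 -2.51 5.04 0.045; 0.0120 0.0042 0.0024 0.84 -2.51 5.04 0.045; 0.0124 0.0032 0.0018 0.84 -2.51 5.04 0.045; 0.0127 0.0021 0.0012 0.84 -2.51 5.04 0.045; 0.0129 0.0010 0.0007 0.84 -2.51 5.04 0.045; 0.0129 -0.0001 0.0001 0.84 -2.51 5.04 0.045; 0.0129 -0.0013 -0.0005 0.84 -2.51 5.04 0.045; 0.0127 -0.0024 -0.0010 0.84 -2.51 5.04 0.045; 0.0124 -0.0035 -0.0015 0.84 -2.51 5.04 0.045; 0.0119 -0.0046 -0.0020 0.84 -2.51 5.04 0.045; 0.0114 -0.0057 -0.0024 0.84 -2.51 5.04 0.045; 0.0107 -0.0067 -0.0028 0.84 -2.51 5.04 0.045; 0.0100 -0.0076 -0.0032 0.84 -2.51 5.04 0.045; 0.0091 -0.0085 -0.0035 0.84 -2.51 5.04 0.045; 0.0082 -0.0093 -0.0037 0.84 -2.51 5.04 0.045; 
0.0000 0.0000 0.0117 0.00 0.00 0.00 0.045; 0.0000 0.0000 0.0117 0.00 0.00 0.00 0.045; 0.0000 0.0000 0.0117 0.00 0.00 0.00 0.045; 0.0000 0.0000 0.0117 0.00 0.00 0.00 0.045; 0.0000 0.0000 0.0117 0.00 0.00 0.00 0.045; 0.0000 0.0000 0.0117 0.00 0.00 0.00 0.045; 
-0.0000 -0.0000 0.0098 0.00 0.00 0.00 0.045; -0.0000 -0.0000 0.0098 0.00 0.00 0.00 0.045; -0.0000 -0.0000 0.0098 0.00 0.00 0.00 0.045; -0.0000 -0.0000 0.0098 0.00 0.00 0.00 0.045;
```

View pics/k.png

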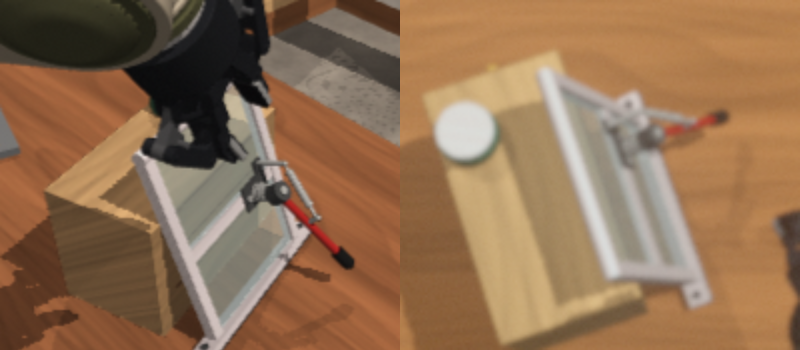

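>>> arm_command(increments="0.0108 0.0062 0.0016 0.84 -2.51 5.04 0.045; 0.0114 0.0052 0.001 0.84 -2.51 5.04 0.045; 0.012 0.0042 0.0014 0.84 -2.51 5.04 0.045; 0.0124 0.0032 0.0018 0.84 -2.51 5.04 0.045; 0.0127 0.0021 0.0012 0.84 -2.51 5.04 0.045; 0.0129 0.001 0.0007 0.84 -2.51 5.04 0.045; 0.0129 0 0 0.84 -2.51 5.04 0.045; 0.0129 -0.0013 -0.0005 0.84 -2.51 5.04 0.045; 0.0127 -0.0024 -0.001 0.84 -2.51 5.04 0.045; 0.0124 -0.0035 -0.0015 0.84 -2.51 5.04 0.045; 0.0119 -0.0046 -0.002 0.84 -2.51 5.04 0.045; 0.0114 -0.0057 -0.0024 0.84 -2.51 5.04 0.045")

```text
t: 16.77
eef_pos: [0.54, 0.0579, 0.3181]
orientation: [[0.74, 0.611, 0.283], [0.672, -0.698, -0.25], [0.045, 0.375, -0.926]]
ft_force: [-0.6, -0.6, 0.1]
finger_gap: 0.527
finger_force: 0.0
```

>>> arm_command(increments="0.0107 -0.0067 -0.0028 0.84 -2.51 5.04 0.045; 0.01 -0.0076 -0.0032 0.84 -2.51 5.04 0.045; 0.0091 -0.0085 -0.0035 0.84 -2.51 5.04 0.045; 0.0082 -0.0093 -0.0037 0.84 -2.51 5.04 0.045; 0 0 0 0 0 0 0.045; 0 0 0 0 0 0 0.045")

```text
t: 17.27
eef_pos: [0.5526, 0.1075, 0.3201]
orientation: [[0.938, 0.329, 0.108], [0.346, -0.892, -0.292], [0.001, 0.311, -0.95]]
ft_force: [1.4, 0.1, 0.4]
finger_gap: 0.526
finger_force: 0.0
```

Run:
```python
from h import *
s=readout.get_state();print(s["t"],s["eef_pos"],s["finger_gap"],s["ft_force"],s["joint_positions"])
T=toolR(0,18)@Ro.from_rotvec([0,0,np.pi]).as_matrix()
R,o=screen(yaw,e,18); rail=R@[0,0,.242]+o
rows([(rail-T[:,2]*.02,T,6),(rail+T[:,2]*.019,T,4)],.045)
im=viewer.grab_frame("side")
# rail check: bright pixels along the rail's cross direction at near quarter, top & side
for n in("side","top"):
    im=viewer.grab_frame(n).astype(int).min(2)
    for x in(-.08,.08):
        c=proj(n,R@[x,0,.242]+o); print(n,x,c,[int(v) for v in im[int(round(c[1])),int(c[0])-8:int(c[0])+9]])
```

```text
17.2667 [0.55262078 0.10752158 0.32006765] 0.5259270528617761 [1.39322817 0.08358095 0.3804439 ] [  8.21239547  19.18329975  67.84778995 -17.71718393  89.07467669
  77.6548742 ]
0.0017 -0.0001 0.0117 0.02 -0.15 0.45 0.045; 0.0017 -0.0001 0.0117 0.02 -0.15 0.45 0.045; 0.0017 -0.0001 0.0117 0.02 -0.15 0.45 0.045; 0.0018 -0.0002 0.0117 0.02 -0.15 0.45 0.045; 0.0018 -0.0002 0.0117 0.02 -0.15 0.45 0.045; 0.0018 -0.0002 0.0117 0.02 -0.15 0.45 0.045; 
-0.0000 -0.0000 0.0098 0.00 0.00 0.00 0.045; -0.0000 -0.0000 0.0098 0.00 0.00 0.00 0.045; -0.0000 -0.0000 0.0098 0.00 0.00 0.00 0.045; -0.0000 -0.0000 0.0098 0.00 0.00 0.00 0.045; 
side -0.08 [225.2 163.8] [84, 89, 112, 164, 198, 211, 215, 214, 209, 201, 191, 177, 161, 139, 113, 102, 113]
side 0.08 [268.  126.6] [58, 94, 164, 201, 212, 213, 211, 204, 193, 177, 159, 141, 160, 171, 171, 133, 76]
top -0.08 [247.4 211.9] [94, 97, 92, 98, 113, 145, 172, 193, 205, 211, 205, 190, 163, 144, 135, 130, 127]
top 0.08 [225.8 145.7] [113, 122, 123, 128, 140, 161, 185, 200, 206, 206, 195, 172, 143, 128, 124, 127, 135]
```

>>> arm_command(increments="0.0017 0 0.0117 0 -0.15 0.45 0.045; 0.0017 0 0.0117 0 -0.15 0.45 0.045; 0.0017 0 0.0117 0 -0.15 0.45 0.045; 0.0018 -0.0002 0.0117 0 -0.15 0.45 0.045; 0.0018 -0.0002 0.0117 0 -0.15 0.45 0.045; 0.0018 -0.0002 0.0117 0 -0.15 0.45 0.045; 0 0 0.0098 0 0 0 0.045; 0 0 0.0098 0 0 0 0.045; 0 0 0.0098 0 0 0 0.045; 0 0 0.0098 0 0 0 0.045; 0 0 0 0 0 0 0.045; 0 0 0 0 0 0 0.045")

```text
t: 18.42
eef_pos: [0.5734, 0.0788, 0.2176]
orientation: [[0.955, 0.281, 0.095], [0.297, -0.908, -0.296], [0.003, 0.311, -0.95]]
ft_force: [0.4, 0.0, 0.4]
finger_gap: 0.52
finger_force: 0.0
```

>>> arm_command(increments="0 0 0 0 0 0 0.030; 0 0 0 0 0 0 0.025; 0 0 0 0 0 0 0.022; 0 0 0 0 0 0 0.022; 0 0 0 0 0 0 0.022", grip_force=20)

```text
t: 18.83
eef_pos: [0.5735, 0.079, 0.2181]
orientation: [[0.955, 0.281, 0.096], [0.297, -0.908, -0.296], [0.004, 0.312, -0.95]]
ft_force: [-0.2, -0.1, 0.1]
finger_gap: 0.254
finger_force: 0.0
```

>>> arm_command(increments="0 0 0.002 0 0 0 0.018; 0 0 0 0 0 0 0.010; 0 0 0 0 0 0 0.0; 0 0 0 0 0 0 0; 0 0 0 0 0 0 0; 0 0 0 0 0 0 0", grip_force=20)

```text
t: 19.33
eef_pos: [0.5736, 0.0784, 0.216]
orientation: [[0.955, 0.281, 0.096], [0.297, -0.908, -0.296], [0.004, 0.311, -0.95]]
ft_force: [-0.1, 0.6, -0.8]
finger_gap: -0.0
finger_force: 0.0
```

>>> arm_command(increments="0 0 0 0 0 0 0.045; 0 0 0 0 0 0 0.045; 0 0 0 0 0 0 0.045; 0 0 0 0 0 0 0.045; 0 0 0 0 0 0 0.045; 0 0 0 0 0 0 0.045; 0 0 0.005 0 0 0 0.045; 0 0 0.005 0 0 0 0.045; 0 0 0.005 0 0 0 0.045; 0 0 0 0 0 0 0.045")

```text
t: 20.17
eef_pos: [0.5746, 0.0735, 0.2002]
orientation: [[0.955, 0.281, 0.093], [0.296, -0.908, -0.297], [0.001, 0.311, -0.95]]
ft_force: [0.9, 0.0, -0.3]
finger_gap: 0.529
finger_force: 0.0
```

>>> arm_command(increments="0 0 0.004 0 0 0 0.045; 0 0 0.003 0 0 0 0.045; 0 0 0.003 0 0 0 0.045; 0 0 0 0 0 0 0.045; 0 0 0 0 0 0 0.045")

```text
t: 20.58
eef_pos: [0.576, 0.0709, 0.1921]
orientation: [[0.955, 0.281, 0.096], [0.297, -0.908, -0.296], [0.004, 0.311, -0.95]]
ft_force: [0.9, -0.4, -0.0]
finger_gap: 0.525
finger_force: 0.0
```

>>> arm_command(increments="0 0 0 0 0 0 0.025; 0 0 0 0 0 0 0.022; 0 0 0 0 0 0 0.018; 0 0 0 0 0 0 0.014; 0 0 0 0 0 0 0.01; 0 0 0 0 0 0 0.006; 0 0 0 0 0 0 0.0; 0 0 0 0 0 0 0.0", grip_force=20)

```text
t: 21.25
eef_pos: [0.5761, 0.071, 0.1925]
orientation: [[0.955, 0.281, 0.096], [0.297, -0.908, -0.296], [0.004, 0.312, -0.95]]
ft_force: [-1.2, 1.5, 2.2]
finger_gap: 0.178
finger_force: 19.8
```

>>> arm_command(increments="0 0 0 0 0 0 0; 0 0 0 0 0 0 0; 0 0 0 0 0 0 0; 0 0 0 0 0 0 0", grip_force=80)

```text
t: 21.58
eef_pos: [0.5762, 0.071, 0.1927]
orientation: [[0.955, 0.281, 0.097], [0.297, -0.908, -0.296], [0.005, 0.312, -0.95]]
ft_force: [-1.1, 1.5, 6.1]
finger_gap: 0.151
finger_force: 78.2
```

Run:
```python
from h import *
s=readout.get_state();p,R=s["eef_pos"],s["orientation"];print(p,s["ft_force"],s["moment"],s["finger_gap"],e)
print("grip pt 44mm back",p-R[:,2]*.044)
T0=[p,R]; W=lambda d:Ro.from_rotvec(np.radians(d)*xs).as_matrix()
rows([(e+W(d)@(p-e),W(d)@R,1) for d in np.arange(1.5,18.1,1.5)],0)
print("final",e+W(18)@(p-e),W(18)@R)
```

```text
[0.57621279 0.07103663 0.1927035 ] [-1.05015172  1.53099961  6.13234854] [0.22039524 0.22443965 0.15832845] 0.1514265591704623 [0.59032022 0.02481495 0.        ]
grip pt 44mm back [0.5719578  0.08407663 0.23451084]
0.0000 0.0052 0.0004 1.50 -0.01 0.01 0; 
0.0000 0.0052 0.0004 1.50 -0.01 0.01 0; 
0.0000 0.0052 0.0004 1.50 -0.01 0.01 0; 
0.0000 0.0052 0.0004 1.50 -0.01 0.01 0; 
0.0000 0.0052 0.0004 1.50 -0.01 0.01 0; 
0.0000 0.0052 0.0004 1.50 -0.01 0.01 0; 
0.0000 0.0052 0.0004 1.50 -0.01 0.01 0; 
0.0000 0.0052 0.0004 1.50 -0.01 0.01 0; 
0.0000 0.0052 0.0004 1.50 -0.01 0.01 0; 
0.0000 0.0052 0.0004 1.50 -0.01 0.01 0; 
0.0000 0.0052 0.0004 1.50 -0.01 0.01 0; 
0.0000 0.0052 0.0004 1.50 -0.01 0.01 0; 
final [0.59474821 0.01196241 0.19820522] [[ 0.95527561  0.2956866   0.00423526]
 [ 0.29569554 -0.9552808  -0.00165546]
 [ 0.00355637  0.00283376 -0.99998966]]
```

>>> arm_command(increments="0 0 0 0 0 0 0.015; 0 0 0 0 0 0 0.02; 0 0 0 0 0 0 0.035; 0 0 0 0 0 0 0.035; 0 0 0 0 0 0 0.035; 0 0 0.004 0 0 0 0.035; 0 0 0.004 0 0 0 0.035; 0 0 0 0 0 0 0.035; 0 0 0 0 0 0 0.035", grip_force=20)

```text
t: 22.33
eef_pos: [0.5766, 0.0684, 0.1842]
orientation: [[0.955, 0.281, 0.095], [0.297, -0.908, -0.297], [0.003, 0.311, -0.95]]
ft_force: [0.3, -0.0, 0.5]
finger_gap: 0.411
finger_force: 0.0
```

>>> arm_command(increments="0 0 0 0 0 0 0.022; 0 0 0 0 0 0 0.018; 0 0 0 0 0 0 0.014; 0 0 0 0 0 0 0.01; 0 0 0 0 0 0 0.006; 0 0 0 0 0 0 0.0; 0 0 0 0 0 0 0.0", grip_force=20)

```text
t: 22.92
eef_pos: [0.5768, 0.0686, 0.1848]
orientation: [[0.955, 0.281, 0.096], [0.297, -0.908, -0.296], [0.004, 0.312, -0.95]]
ft_force: [-0.1, 1.0, 2.0]
finger_gap: 0.179
finger_force: 19.6
```

>>> arm_command(increments="0 0 0 0 0 0 0; 0 0 0 0 0 0 0; 0 0 0 0 0 0 0", grip_force=80)

```text
t: 23.17
eef_pos: [0.577, 0.0686, 0.185]
orientation: [[0.955, 0.281, 0.097], [0.297, -0.908, -0.296], [0.004, 0.312, -0.95]]
ft_force: [-1.1, 2.1, 3.6]
finger_gap: 0.155
finger_force: 78.1
```

>>> arm_command(increments="0 0.005 0.0004 1.5 0 0 0; 0 0.005 0.0004 1.5 0 0 0; 0 0 0 0 0 0 0", grip_force=80)

```text
t: 23.42
eef_pos: [0.5804, 0.0581, 0.1875]
orientation: [[0.955, 0.284, 0.082], [0.296, -0.923, -0.248], [0.005, 0.261, -0.965]]
ft_force: [0.9, 1.8, 4.7]
finger_gap: 0.155
finger_force: 78.7
```

>>> arm_command(increments="0 0.005 0.0004 1.5 0 0 0; 0 0.005 0.0004 1.5 0 0 0; 0 0.005 0.0004 1.5 0 0 0; 0 0 0 0 0 0 0")

```text
t: 23.75
eef_pos: [0.5849, 0.044, 0.1897]
orientation: [[0.955, 0.289, 0.06], [0.295, -0.939, -0.175], [0.006, 0.185, -0.983]]
ft_force: [2.3, 1.7, 4.3]
finger_gap: 0.158
finger_force: 78.7
```

>>> arm_command(increments="0 0.005 0.0004 1.5 0 0 0; 0 0.005 0.0004 1.5 0 0 0; 0 0.005 0.0004 1.5 0 0 0; 0 0 0 0 0 0 0")

```text
t: 24.08
eef_pos: [0.5895, 0.0299, 0.1907]
orientation: [[0.955, 0.293, 0.037], [0.295, -0.95, -0.101], [0.006, 0.108, -0.994]]
ft_force: [4.4, 1.9, 4.2]
finger_gap: 0.159
finger_force: 78.6
```

>>> arm_command(increments="0 0.005 0.0004 1.5 0 0 0; 0 0.005 0.0004 1.5 0 0 0; 0 0.0033 0.0003 1 0 0 0; 0 0 0 0 0 0 0; 0 0 0 0 0 0 0")

```text
t: 24.5
eef_pos: [0.5933, 0.018, 0.1908]
orientation: [[0.955, 0.296, 0.017], [0.296, -0.955, -0.036], [0.006, 0.04, -0.999]]
ft_force: [5.0, 1.2, 3.4]
finger_gap: 0.16
finger_force: 78.4
```

Run:
```python
from h import *
s=readout.get_state();print(s["t"],s["eef_pos"],s["ft_force"],s["moment"],s["orientation"].round(4).tolist())
print(red("side"))
for l in(0,1,2,3):
    R,o=screen(yaw,e,l)
    print(l,[proj("side",R@v+o).tolist() for v in np.array([[-.115,0,.012],[.115,0,.012],[-.1,0,.242],[.058,-.094,.009],[.049,-.067,.062]])],[proj("top",R@v+o).tolist() for v in np.array([[-.1,0,.242],[.1,0,.242]])])
```

```text
24.5 [0.59331293 0.01798875 0.19076945] [5.00237231 1.23708042 3.43862934] [ 0.13751972 -0.73723254  0.09576117] [[0.9552, 0.2955, 0.0172], [0.296, -0.9545, -0.0362], [0.0058, 0.0396, -0.9992]]
[([306, 200, 8, 13, 40], [310.0, 205.2], 59.3), ([315, 212, 5, 10, 24], [317.2, 216.5], 65.3)]
0 [[253.3, 264.7], [301.9, 204.0], [252.0, 178.0], [325.8, 231.8], [315.3, 214.1]] [[282.8, 209.0], [254.5, 126.2]]
1 [[253.2, 264.6], [301.9, 204.0], [250.1, 177.2], [325.8, 231.3], [314.9, 213.5]] [[281.0, 209.6], [252.7, 126.7]]
2 [[253.1, 264.5], [301.8, 203.9], [248.1, 176.5], [325.8, 230.7], [314.5, 212.9]] [[279.1, 210.2], [250.9, 127.3]]
3 [[253.1, 264.4], [301.7, 203.8], [246.2, 175.7], [325.7, 230.1], [314.1, 212.3]] [[277.3, 210.8], [249.1, 127.8]]
```

>>> arm_command(increments="0 0.0033 0.0003 1 0 0 0; 0 0.0017 0.0002 0.5 0 0 0; 0 0 0 0 0 0 0; 0 0 0 0 0 0 0")

```text
t: 24.88
eef_pos: [0.5949, 0.0135, 0.1906]
orientation: [[0.955, 0.296, 0.01], [0.296, -0.955, -0.011], [0.006, 0.014, -1.0]]
ft_force: [5.8, 1.5, 4.9]
finger_gap: 0.151
finger_force: 78.5
```

>>> arm_command(increments="0 0.0017 0.0001 0.5 0 0 0; 0 0 0 0 0 0 0; 0 0 0 0 0 0 0")

```text
t: 25.13
eef_pos: [0.5954, 0.0121, 0.1905]
orientation: [[0.955, 0.296, 0.007], [0.296, -0.955, -0.003], [0.006, 0.005, -1.0]]
ft_force: [5.5, 2.5, 4.3]
finger_gap: 0.158
finger_force: 78.5
```

>>> arm_command(increments="0 0.001 0.0001 0.3 0 0 0; 0 0 0 0 0 0 0; 0 0 0 0 0 0 0")

```text
t: 25.38
eef_pos: [0.5956, 0.0113, 0.1906]
orientation: [[0.955, 0.297, 0.006], [0.297, -0.955, 0.002], [0.006, -0.001, -1.0]]
ft_force: [5.2, 2.5, 5.7]
finger_gap: 0.155
finger_force: 78.6
```

```bash
cat > c.py <<'E'
from h import *
s=readout.get_state();print(s["t"],s["eef_pos"],s["ft_force"],s["moment"],s["orientation"].round(4).tolist())
c=viewer.calibration("side")
for n,pts in(("top",([-.06,0,.242],[.09,0,.242],[-.115,0,.012])),("side",([-.085,0,.242],))):
    im=viewer.grab_frame(n).astype(int).min(2); R,o=screen(yaw,e,0)
    for v in pts:
        q=proj(n,R@np.array(v)+o); print(n,v,q,[int(k) for k in im[int(round(q[1])),int(q[0])-7:int(q[0])+8]])
im=viewer.grab_frame("side"); m=im.max(2)<45; m[:,:305]=0;m[:,345:]=0;m[:205]=0;m[245:]=0
k,l,st,ce=cv2.connectedComponentsWithStats(m.astype(np.uint8)); print("foot",[(st[i].tolist(),ce[i].round(1).tolist()) for i in range(1,k) if st[i,4]>15])
E
python3 c.py
```

```text
25.3833 [0.59564835 0.01129192 0.19055208] [5.22326255 2.54004614 5.65381336] [ 0.30443592 -0.83701822  0.09355989] [[0.955, 0.2966, 0.0059], [0.2966, -0.955, 0.0025], [0.0063, -0.0006, -1.0]]
top [-0.06, 0, 0.242] [277. 192.] [143, 139, 132, 125, 118, 103, 93, 102, 125, 143, 151, 152, 151, 153, 152]
top [0.09, 0, 0.242] [255.9 130.2] [150, 150, 150, 151, 151, 151, 150, 153, 153, 155, 152, 155, 154, 156, 153]
top [-0.115, 0, 0.012] [284.9 227.6] [124, 114, 114, 144, 175, 184, 169, 144, 149, 170, 189, 190, 175, 138, 100]
side [-0.085, 0, 0.242] [256.5 173.6] [61, 61, 84, 156, 191, 211, 222, 224, 223, 213, 204, 194, 180, 158, 122]
foot [([321, 226, 8, 10, 47], [324.8, 231.0])]
```

>>> arm_command(increments="0 0.0016 -0.0001 0.5 0 0 0; 0 0 0 0 0 0 0; 0 0 0 0 0 0 0; 0 0 0 0 0 0 0")

```text
t: 25.87
eef_pos: [0.596, 0.0098, 0.1906]
orientation: [[0.955, 0.297, 0.003], [0.297, -0.955, 0.011], [0.006, -0.009, -1.0]]
ft_force: [5.6, 2.1, 4.8]
finger_gap: 0.157
finger_force: 78.6
```

```bash
python3 c.py
```

```text
25.8667 [0.59604381 0.00979432 0.19060055] [5.6235072  2.10884191 4.79573563] [ 0.22606575 -0.76588728  0.04699152] [[0.955, 0.2967, 0.0031], [0.2966, -0.9549, 0.0107], [0.0061, -0.0093, -0.9999]]
top [-0.06, 0, 0.242] [277. 192.] [156, 154, 151, 148, 144, 135, 121, 110, 97, 96, 116, 140, 145, 149, 151]
top [0.09, 0, 0.242] [255.9 130.2] [145, 147, 148, 148, 149, 148, 148, 151, 147, 150, 149, 151, 151, 151, 154]
top [-0.115, 0, 0.012] [284.9 227.6] [138, 130, 127, 145, 173, 183, 167, 145, 149, 172, 189, 192, 181, 145, 104]
side [-0.085, 0, 0.242] [256.5 173.6] [61, 59, 58, 75, 144, 184, 208, 220, 224, 223, 214, 206, 197, 183, 164]
foot [([321, 226, 8, 10, 46], [324.7, 231.1])]
```

>>> arm_command(increments="0 0.001 -0.0001 0.3 0 0 0; 0 0 0 0 0 0 0; 0 0 0 0 0 0 0; 0 0 0 0 0 0 0")

```text
t: 26.35
eef_pos: [0.5961, 0.009, 0.1907]
orientation: [[0.955, 0.297, 0.001], [0.297, -0.955, 0.016], [0.006, -0.015, -1.0]]
ft_force: [3.9, 2.3, 5.6]
finger_gap: 0.156
finger_force: 78.7
```

```bash
python3 c.py
```

```text
26.35 [0.59609692 0.00902026 0.1907171 ] [3.94215454 2.2765943  5.6409036 ] [ 0.37704919 -0.58633068  0.00196581] [[0.9549, 0.2968, 0.0009], [0.2967, -0.9548, 0.016], [0.0056, -0.015, -0.9999]]
top [-0.06, 0, 0.242] [277. 192.] [158, 157, 155, 155, 155, 149, 142, 134, 117, 101, 95, 106, 130, 144, 150]
top [0.09, 0, 0.242] [255.9 130.2] [145, 143, 145, 144, 148, 148, 147, 145, 147, 148, 148, 149, 151, 148, 149]
top [-0.115, 0, 0.012] [284.9 227.6] [137, 134, 128, 130, 146, 165, 162, 146, 150, 171, 191, 193, 180, 146, 107]
side [-0.085, 0, 0.242] [256.5 173.6] [61, 60, 57, 58, 88, 156, 193, 213, 223, 224, 223, 219, 206, 192, 177]
foot [([321, 226, 8, 10, 47], [324.7, 231.1])]
```

>>> arm_command(increments="0 0.001 0 0.2 0 0 0; 0 0 0 0 0 0 0; 0 0 0 0 0 0 0")

```text
t: 26.75
eef_pos: [0.5961, 0.0083, 0.1908]
orientation: [[0.955, 0.297, -0.001], [0.297, -0.955, 0.02], [0.005, -0.019, -1.0]]
ft_force: [1.4, 3.6, 7.4]
finger_gap: 0.154
finger_force: 78.9
```

>>> arm_command(increments="0 0.001 0 0.2 0 0 0; 0 0 0 0 0 0 0; 0 0 0 0 0 0 0")

```text
t: 27.0
eef_pos: [0.5961, 0.0075, 0.1909]
orientation: [[0.955, 0.297, -0.003], [0.297, -0.955, 0.023], [0.004, -0.023, -1.0]]
ft_force: [-0.6, 4.1, 9.0]
finger_gap: 0.157
finger_force: 79.1
```

```bash
python3 c.py
```

```text
27.0 [0.59607424 0.00748614 0.19094273] [-0.60753201  4.14726981  8.95014292] [0.67271111 0.10751794 0.02718909] [[0.9549, 0.2969, -0.0026], [0.2969, -0.9546, 0.0233], [0.0044, -0.0231, -0.9997]]
top [-0.06, 0, 0.242] [277. 192.] [157, 159, 157, 156, 155, 155, 155, 151, 145, 136, 124, 108, 97, 103, 132]
top [0.09, 0, 0.242] [255.9 130.2] [144, 141, 141, 145, 143, 145, 146, 142, 145, 145, 147, 148, 148, 145, 147]
top [-0.115, 0, 0.012] [284.9 227.6] [143, 140, 136, 131, 129, 126, 124, 129, 148, 173, 189, 193, 181, 149, 106]
side [-0.085, 0, 0.242] [256.5 173.6] [62, 58, 57, 56, 57, 83, 155, 191, 212, 223, 224, 223, 213, 204, 194]
foot [([321, 226, 8, 10, 48], [324.8, 231.3])]
```

>>> arm_command(increments="0 -0.0007 0 -0.2 0 0 0; 0 0 0 0 0 0 0; 0 0 0 0 0 0 0; 0 0 0 0 0 0 0; 0 0 0 0 0 0 0; 0 0 0 0 0 0 0")

```text
t: 27.65
eef_pos: [0.5961, 0.0081, 0.1909]
orientation: [[0.955, 0.297, -0.001], [0.297, -0.955, 0.02], [0.005, -0.019, -1.0]]
ft_force: [2.3, 4.1, 6.7]
finger_gap: 0.159
finger_force: 78.7
```

Run:
```python
from h import *
s=readout.get_state();print(s["t"],s["eef_pos"],s["ft_force"],s["finger_gap"],s["finger_force"])
print(red("side")); print(close_job())
```

```text
27.65 [0.59610494 0.00809375 0.19085327] [2.31769036 4.0581223  6.72715977] 0.15893849812065972 78.74190330505371
[([308, 201, 8, 13, 35], [311.6, 206.5], 61.2), ([315, 215, 5, 8, 17], [317.9, 217.9], 66.4)]Traceback (most recent call last):
  File "<stdin>", line 3, in <module>
NameError: name 'close_job' is not defined
```

```bash
python3 -c "
from bench import close_job
print(close_job())"
```

```text
the job is handed in; nothing more can be done
None
```

I snapped the stand fully down while the screen still leaned, then tipped the screen up on its foot bar until it was clear of the cabinet. It rests about 1° past upright toward the stand, the rubber foot in light contact with the bench judging by the force readings. The gripper still holds the top rail at about 79 N, and the job is handed in at about 28 s.

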